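# Slide the feeder's bowl board home

## Task

The pet feeder's bowl board stands part-way out on its rails. With the fingertips, push it along the rails towards the tower until it drops into its notches at both ends and lies level, with the bowl standing on it under the chute. Do not touch the bowl or lift anything, leave the mouse, jar and screwdriver where they are, and finish clear of everything.

Things in the scene. Friction and masses are not known exactly. Their poses are not given: they have to be found in the camera images.
- feeder: Fixed wooden pet feeder. Origin: centre of the underside of its base panel (500 x 260 x 18 mm, flat on the table). x points along the rails towards the tower, the way to push; y across; z up. The tower (18 mm thick, 360 mm high) has its face at x = +232 mm. Behind the board the panel is bare, its top 18 mm above the table.
- rails (a point): Midway between the rails' open ends, level with the ledge tops: feeder x = -140 mm, 32 mm above the table; axes as the feeder's. Rails run 360 mm from here to x = +220 mm: a 32 mm wide ledge on each side (y = 60 to 92 mm) with an outer fence 10 mm thick, top 56 mm above the table. Each ledge has two notches 24 mm long, 8 mm deep, centred at feeder x = +15 and +165 mm.
- seat (a point): Where the board's origin lies when both its battens are down in the notches: feeder x = +90 mm (4 mm play either way), y = 0, 24 mm above the table; axes as the feeder's. The ends of the notches then resist further pushing.
- shelf_edge (a point): Middle of the front top edge of the shelf that juts from the tower, 222 mm above the table, at feeder x = +90 mm. The shelf is 180 mm wide, 12 mm thick and reaches from here back to the tower; it carries a clear hopper, a display and a controller, up to 310 mm above the table.
- board: Black board, 220 x 180 x 12 mm, on two cross battens 16 mm long, 10 mm high, at its x = -75 and +75 mm; 0.4 to 0.7 kg, bowl on it. Origin: centre of the batten undersides; x towards the tower, z up; panel z = 10 to 22 mm. Starts 32 mm above the table, 45 to 110 mm short of its seat, where it drops 8 mm. Sliding takes 2 to 8 N, up to 14 N to start it; a fast push may carry it over the notches.
- push_edge (a point): Middle of the board's upright rear edge face (the face to push, 180 mm wide, 12 mm high, away from the tower): 110 mm behind the board's origin and 16 mm above it, so 48 mm above the table before the drop and 40 mm after. A finger still pressing here can hold the rear up by friction until it backs off.
- bowl: Open steel pet bowl, 110 mm across, 42 mm high, about 0.15 kg, standing loose on the board towards the tower. Origin: centre of its underside; z up. Not to be touched.
- chute (a point): Centre of the mouth of the feeder's white outlet spout (40 mm wide) under the shelf, 178 mm above the table, facing down; at x = +135 mm, y = 0 of the feeder.
- mouse: Black computer mouse, 105 x 60 x 32 mm, lying beside the feeder on the robot's side. Origin: centre of its underside. Leave alone.
- jar: Closed clear jar, 68 mm across, 85 mm high, beyond the feeder. Origin: centre of its underside. Leave alone.
- screwdriver: Screwdriver with a thick handle, 200 mm long, lying on the table beyond the feeder. Origin: under its middle; x along it. Leave alone.

How it is judged:
By the outcome, as a careful person would: the job done as asked, in the order asked, and still so for the second after the job is handed in, with the robot touching nothing.
It also fails if it takes over 32 s, if anything falls off the work surface, if the arm or the gripper's body presses on something with over 40 N, if the wrist force passes 120 N, or if a joint passes its speed limit or range.

## Robot

A 6-joint arm with a two-finger parallel gripper is mounted at the origin on the work surface. World frame = base frame: x ahead of the robot, y to its left, z up, the work surface at z = 0. Lengths are in m, angles in rad, forces in N, time in s.
With the tool pointing down it reaches from about 0.375 to 0.9 m from the base axis. Payload 3.1 kg.
Tool frame: the origin (TCP) lies at the very end of the fingers, on their centre line; the grasp point (between the pads) lies 19 mm behind it (manip.pinch_z is the distance from the TCP to the grasp point, in m); z points along the fingers, y is the direction in which the jaws open and shut (so a half turn about z gives the same grasp; the last joint's range is limited). The gripper opens to 85 mm and grips with 20 to 120 N. Pads are 22 mm wide; open, the fingers measure 114 mm over their backs; the gripper's body (76 mm by 85 mm) begins 54 mm behind the grasp point. The pads swing forward as they close: fully open they stand 13 mm farther back than shut.
Start: joints at [0.986, 0.527, 1.433, -0, 1.181, -0.178], TCP at [0.247, 0.574, 0.231] pointing down, gripper open.
Joint ranges: [-3.08, 3.08], [-0.75, 2.2], [0.22, 2.44], [-1.43, 4.57], [0, 2.65], [-2.85, 2.85]. Speed limits (rad/s): [2.79, 2.79, 3.14, 3.14, 3.14, 3.14].

## Interface

Orientations are given as a unit quaternion [x, y, z, w].
In Python, from station import manip gives the robot as it stands.
- The arm moves only by the tool drive_tool, never from a script. Its argument "increments" is a list of rows, each a list of 7 numbers: the closure in counts, from 0 (fully open) to 255 (shut), then the shift along the tool's x, y, z in cm, then the turn, a rotation vector about the tool's x, y, z in rad. A call has 1 to 20 rows; each row is the pose to reach, as a shift and turn from the pose commanded when the call began, along the tool's axes at that moment; what a row does not reach only later rows make up. A row lasts 1/10 s, in which the tool goes at most 50 mm and 8.59 degrees, less where a joint would pass 70% of its speed; a pose out of reach is approached as far as the arm can. A call with a gripper value outside its range is refused whole. The fingers move at their own pace and stop on an object; "force" is the grip in N (left out, the last holds). Time passes only in rows, so rows that repeat a pose let the fingers close. It gives the time, the measured TCP pose, the force and the opening at its end, in the units of the state.
- manip.sense(): the state, without advancing time (a new reading comes with each control period).
- manip.snapshot(name): name is "side" or "top"; returns the picture (480x640x3 uint8, red, green, blue); there is no depth.
- manip.camera_model(name): a dict with "mtx" (3x3 intrinsics, pixels), "cam_to_world" (4x4, takes a point from camera to world coordinates). Camera axes: x right, y down, z forward; pixel columns grow to the right and rows downward; lengths in m; the calibration is good to about 2 mm. A picture is of the moment at which its call begins. camera_model takes no time and is no camera call.
- manip.sign_off(): hands the job in, once; it reports no verdict.
The state is a dict: "t": time; "q": joint angles; "qd": joint speeds; "tau": joint torques, N m; "tcp_pos": TCP position; "tool_rot": TCP orientation; "force": force on the tool from outside, world axes, zero at the start; "ft_torque": the same for the moment, N m; "finger_gap": opening from 0.0 (shut) to 1.0 (fully open).
Only numpy, scipy, OpenCV 4.12 (cv2) and the standard library are available. Lean on these libraries where they do the work, as an engineer would, in place of code of your own. Each camera call takes 0.05 s, during which the arm holds its last target. There are 200 camera calls.

## Working session

There is one attempt and no reset: what is moved stays moved. The work goes in short steps, Python scripts to look and compute and a tool call to move; the robot and the scene stay as the last step left them, time stands still between calls to the robot, and variables do not carry over. Pictures are saved under pics/ and viewed, about 8 in all and at most 12, crops included, and the job is handed in when it is done.

Besides the shell and the picture viewer there is one more tool, called after "Call:" as name(argument=value, ...) on one line, values as JSON. drive_tool: Moves the arm, as the interface text tells. Its arguments: {"type":"object","properties":{"increments":{"type":"array","items":{"type":"array","items":{"type":"number"}}},"force":{"type":"number"}},"required":["increments"]}

```bash
mkdir -p pics
cat > h.py <<'E'
import numpy as np,cv2
from station import manip
def snap(n,f):
    im=manip.snapshot(n); cv2.imwrite('pics/'+f,im[:,:,::-1]); return im
def ray(n,u,v,z):
    c=manip.camera_model(n);K=np.array(c['mtx']);T=np.array(c['cam_to_world'])
    d=T[:3,:3]@np.linalg.inv(K)@[u,v,1];o=T[:3,3]
    return o+d*(z-o[2])/d[2]
def proj(n,p):
    c=manip.camera_model(n);K=np.array(c['mtx']);T=np.linalg.inv(np.array(c['cam_to_world']))
    q=K@(T[:3,:3]@np.array(p)+T[:3,3]);return q[:2]/q[2]
E
python3 - <<'E'
from h import *
snap('top','top1.png');snap('side','side1.png')
for n in('top','side'):
    c=manip.camera_model(n);print(np.round(c['mtx'],1).tolist(),np.round(c['cam_to_world'],3).tolist())
s=manip.sense();print(s['t'],s['tcp_pos'],s['tool_rot'],s['force'])
E
```

```text
[[525.5, 0.0, 323.5], [0.0, 525.5, 241.9], [0.0, 0.0, 1.0]] [[0.025, -0.992, 0.125, 0.493], [-1.0, -0.025, 0.004, -0.007], [-0.0, -0.125, -0.992, 1.035], [0.0, 0.0, 0.0, 1.0]]
[[527.5, 0.0, 322.6], [0.0, 527.5, 239.7], [0.0, 0.0, 1.0]] [[-0.961, -0.198, 0.191, 0.473], [-0.276, 0.686, -0.673, 0.517], [0.002, -0.7, -0.714, 0.688], [0.0, 0.0, 0.0, 1.0]]
0.1 [0.24691178 0.57346057 0.23042716] [ 2.02007634e-01  9.79383451e-01 -9.14152704e-04 -3.67987360e-04] [-0.80117976  0.14929689 -0.22510452]
```

View pics/top1.png

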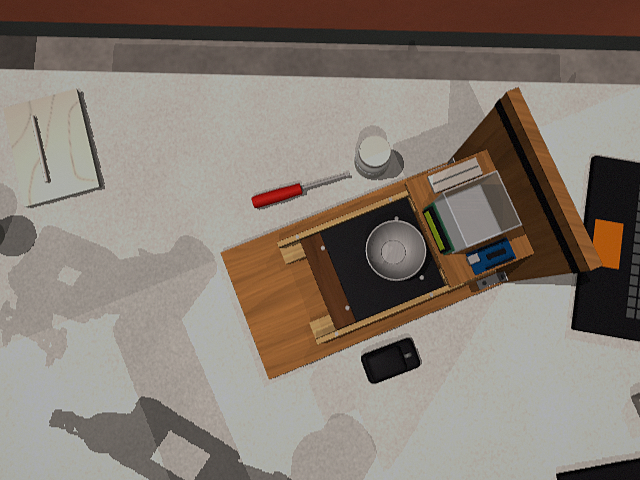

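View pics/side1.png

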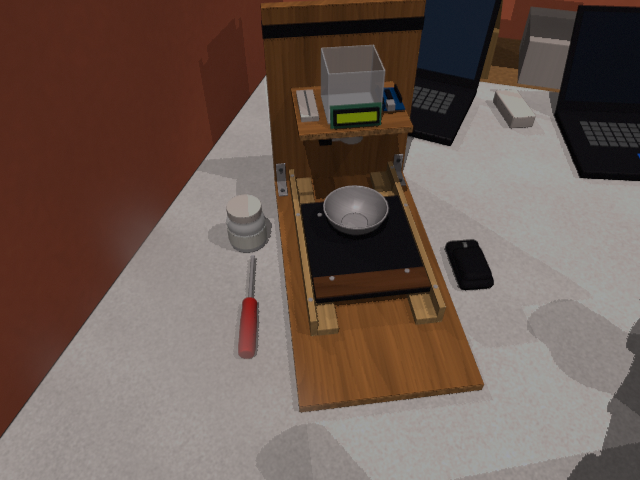

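The top view shows the panel's rear corners at about (221,254) and (270,378). The board has a brown rear strip, its rear corners near (303,240) and (335,329), with the bowl at (396,249). In the side view the strip's rear corners are near (316,299) and (428,290). Nothing stands behind the board. Next I measure these points.

Run:
```python
from h import *
a=ray('top',221,254,.018);b=ray('top',270,378,.018)
print('panel top',a,b,np.linalg.norm(a-b)); 
a2=ray('side',304,402,0.018);b2=ray('side',482,382,0.018);print('panel side',a2,b2,np.linalg.norm(a2-b2))
mid=(a+b+a2+b2)/4; y=(a-b)+(a2-b2); y[2]=0;y/=np.linalg.norm(y); x=np.array([y[1],-y[0],0])
print('axes x',x,'yaw',np.arctan2(x[1],x[0])); O=mid+.25*x;O[2]=0;print('O',O)
np.savez('f.npz',O=O,x=x,y=y)
F=lambda p:np.round([(p-O)@x,(p-O)@y,p[2]],4)
for n,u,v in[('top',303,240),('top',335,329),('side',316,292),('side',428,284)]:print(n,F(ray(n,u,v,.054)))
for n in('top','side'):
  for fx in(-.14,):
    for fy in(.102,-.102):print(n,'fence end proj',proj(n,O+x*fx+y*fy+[0,0,.056]))
  for fx in (-.14,-.13,-.12,-.11,-.09,-.07):print(n,fx,[np.round(proj(n,O+x*fx+y*fy+[0,0,.054])) .tolist()for fy in(.09,-.09)])
im=cv2.imread('pics/top1.png');c1=cv2.resize(im[200:380,210:410],None,fx=2.2,fy=2.2)
im=cv2.imread('pics/side1.png');c2=cv2.resize(im[230:410,270:470],None,fx=2,fy=2)
c=np.zeros((400,850,3),np.uint8);c[:396,:440]=c1;c[:360,445:845]=c2;cv2.imwrite('pics/c1.png',c[:, :800] if 0 else cv2.resize(c,(800,376)))
```

```text
panel top [0.59275935 0.19545124 0.018     ] [0.36000593 0.09121852 0.018     ] 0.25502669106196435
panel side [0.59097164 0.19110816 0.018     ] [0.35932519 0.09287507 0.018     ] 0.2516144240663195
axes x [ 0.39964363 -0.91667059  0.        ] yaw -1.159668274781257
O [ 0.57567643 -0.0865044   0.        ]
top [-0.0941  0.089   0.054 ]
top [-0.101  -0.0867  0.054 ]
side [-0.0889  0.0885  0.054 ]
side [-0.0957 -0.0862  0.054 ]
top fence end proj [277.68639995 242.60094824]
top fence end proj [318.45699566 344.99378642]
top -0.14 [[280.0, 249.0], [316.0, 339.0]]
top -0.13 [[285.0, 247.0], [321.0, 337.0]]
top -0.12 [[290.0, 245.0], [326.0, 335.0]]
top -0.11 [[295.0, 243.0], [331.0, 333.0]]
top -0.09 [[305.0, 239.0], [341.0, 328.0]]
top -0.07 [[315.0, 235.0], [351.0, 324.0]]
side fence end proj [311.09812502 319.25643099]
side fence end proj [446.42844426 304.75772791]
side -0.14 [[319.0, 319.0], [438.0, 306.0]]
side -0.13 [[318.0, 314.0], [437.0, 301.0]]
side -0.12 [[318.0, 308.0], [435.0, 296.0]]
side -0.11 [[317.0, 303.0], [433.0, 291.0]]
side -0.09 [[315.0, 293.0], [429.0, 281.0]]
side -0.07 [[314.0, 283.0], [426.0, 271.0]]
```

View pics/c1.png

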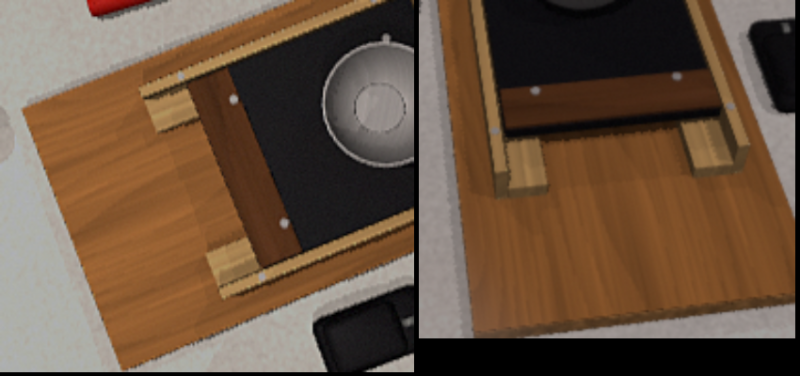

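The crop shows the rails' open ends matching the prediction to about 1.5 px. The board's rear corners are near (301,240) and (337,330) in the top view, so the rear edge is square at feeder x ≈ -0.097. That leaves about 77 mm to push. I'll move behind the board, with the jaws across the rails and half closed.

Call:
drive_tool(increments=[[130,-0.9,-0.75,0,0,0,0.015],[130,-2.7,-2.3,0,0,0,0.045],[130,-5.5,-4.5,0,0,0,0.09],[130,-8.7,-7.2,0,0,0,0.143],[130,-11.9,-9.8,0,0,0,0.196],[130,-15.1,-12.4,0,0,0,0.248],[130,-18.3,-15.1,0,0,0,0.3],[130,-21.5,-17.7,0,0,0,0.353],[130,-24.7,-20.4,0,0,0,0.406],[130,-27.9,-23,0,0,0,0.459],[130,-31.1,-25.6,1,0,0,0.511],[130,-34.3,-28.3,2.5,0,0,0.564],[130,-37.5,-30.9,4.5,0,0,0.617],[130,-40.3,-33.2,6.5,0,0,0.662],[130,-42.6,-35.1,8,0,0,0.7],[130,-44.4,-36.6,9.3,0,0,0.73],[130,-45.8,-37.7,10,0,0,0.752],[130,-45.8,-37.7,10,0,0,0.752],[130,-45.8,-37.7,10,0,0,0.752]])

```text
t: 2.0
tcp_pos: [0.5182, 0.0466, 0.1314]
tool_rot: [0.548, 0.837, -0.0, -0.0]
force: [0.4, 0.5, -0.1]
finger_gap: 0.49
```

```bash
cat >> h.py <<'E'
def tool():
    from scipy.spatial.transform import Rotation as R
    f=np.load('f.npz');s=manip.sense();M=R.from_quat(s['tool_rot']).as_matrix();p=s['tcp_pos']-f['O']
    A=np.array([f['x'],f['y'],[0,0,1]])
    print('t',round(s['t'],2),'feeder tcp',np.round(A@p,4),'axes(cols) in feeder\n',np.round(A@M,3),'F feeder',np.round(A@s['force'],2),'gap',s['finger_gap'],'q',np.round(s['q'],2))
E
python3 -c "
from h import *
tool();snap('side','side2.png')"
```

```text
t 2.0 feeder tcp [-0.145   0.0005  0.1314] axes(cols) in feeder
 [[-1.    -0.    -0.001]
 [-0.     1.    -0.001]
 [ 0.001 -0.001 -1.   ]] F feeder [-0.29  0.58 -0.11] gap 0.4900781274224715 q [-0.13  0.54  1.79  0.    0.82 -0.54]
```

View pics/side2.png

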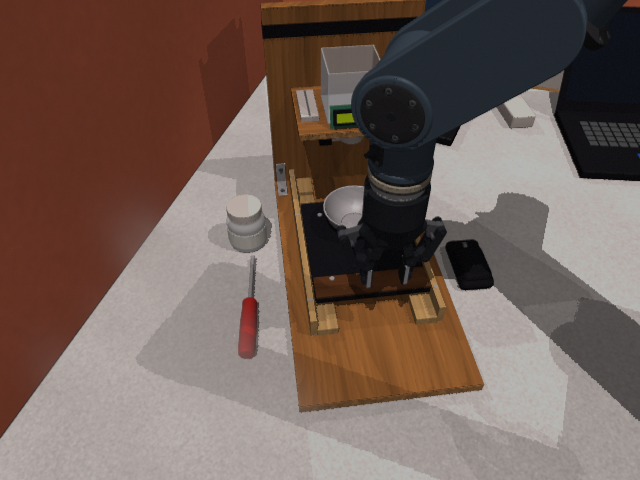

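The fingertips hang at about (370,285) and (407,282), behind the board and centred, with the arm well clear of the shelf. Next: descend between the ledges.

Call:
drive_tool(increments=[[130,0,0,1,0,0,0],[130,0,0,3,0,0,0],[130,0,0,5.5,0,0,0],[130,0,0,7.5,0,0,0],[130,0,0,9,0,0,0],[130,0,0,10,0,0,0],[130,0,0,10.4,0,0,0],[130,0,0,10.4,0,0,0]])

```text
t: 2.85
tcp_pos: [0.5184, 0.047, 0.0271]
tool_rot: [0.547, 0.837, -0.0, -0.0]
force: [0.3, -0.0, 0.6]
finger_gap: 0.489
```

```bash
python3 -c "
from h import *
tool();snap('side','side3.png')"
```

```text
t 2.85 feeder tcp [-0.1453  0.0009  0.0271] axes(cols) in feeder
 [[-1.    -0.002 -0.   ]
 [-0.002  1.    -0.   ]
 [ 0.    -0.    -1.   ]] F feeder [0.18 0.3  0.58] gap 0.48875977011035654 q [-0.12  0.73  1.84  0.    0.58 -0.54]
```

View pics/side3.png

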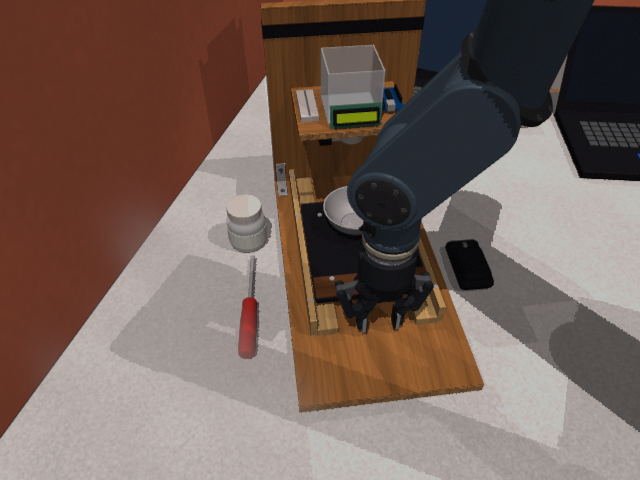

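The fingertips are low between the ledges, at about (362,325) and (398,323), behind the edge. Now push slowly.

Call:
drive_tool(increments=[[130,-0.5,0,0,0,0,0],[130,-1.2,0,0,0,0,0],[130,-2,0,0,0,0,0],[130,-2.6,0,0,0,0,0],[130,-3,0,0,0,0,0],[130,-3.3,0,0,0,0,0],[130,-3.6,0,0,0,0,0],[130,-3.9,0,0,0,0,0],[130,-4.2,0,0,0,0,0],[130,-4.5,0,0,0,0,0],[130,-4.8,0,0,0,0,0],[130,-5.1,0,0,0,0,0],[130,-5.4,0,0,0,0,0],[130,-5.7,0,0,0,0,0],[130,-6,0,0,0,0,0]])

```text
t: 4.4
tcp_pos: [0.5406, -0.0065, 0.0274]
tool_rot: [0.548, 0.837, 0.0, -0.003]
force: [-2.0, 6.3, 3.7]
finger_gap: 0.492
```

```bash
python3 -c "
from h import *
tool();snap('side','side4.png')"
```

```text
t 4.4 feeder tcp [-0.0873 -0.0002  0.0274] axes(cols) in feeder
 [[-1.    -0.    -0.004]
 [-0.     1.    -0.003]
 [ 0.004 -0.003 -1.   ]] F feeder [-6.59  0.71  3.66] gap 0.49210333404148426 q [-0.22  0.74  1.78  0.    0.62 -0.63]
```

View pics/side4.png

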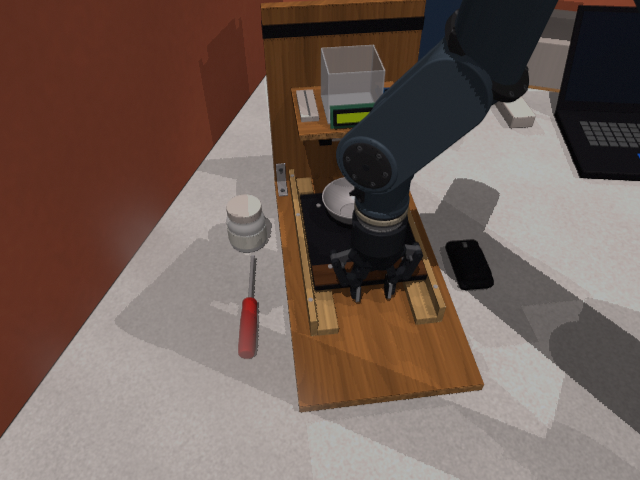

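Contact made, with the board sliding at about 6.6 N and still square (rear-left corner near (314,286)). Continue, slowing near the seat.

Call:
drive_tool(increments=[[130,-0.3,0,0,0,0,0],[130,-0.6,0,0,0,0,0],[130,-0.9,0,0,0,0,0],[130,-1.2,0,0,0,0,0],[130,-1.5,0,0,0,0,0],[130,-1.8,0,0,0,0,0],[130,-2.1,0,0,0,0,0],[130,-2.4,0,0,0,0,0],[130,-2.7,0,0,0,0,0],[130,-3,0,0,0,0,0],[130,-3.3,0,0,0,0,0],[130,-3.6,0,0,0,0,0],[130,-3.9,0,0,0,0,0],[130,-4.1,0,0,0,0,0],[130,-4.3,0,0,0,0,0],[130,-4.5,0,0,0,0,0]])

```text
t: 6.05
tcp_pos: [0.5584, -0.0473, 0.0273]
tool_rot: [0.548, 0.837, 0.0, -0.003]
force: [-1.9, 7.9, 4.2]
finger_gap: 0.487
```

```bash
python3 -c "
from h import *
tool()"
```

```text
t 6.05 feeder tcp [-0.0428 -0.0002  0.0273] axes(cols) in feeder
 [[-1.    -0.    -0.005]
 [-0.     1.    -0.003]
 [ 0.005 -0.003 -1.   ]] F feeder [-8.03  1.39  4.21] gap 0.4874927318840094 q [-0.29  0.75  1.73  0.    0.66 -0.7 ]
```

Call:
drive_tool(increments=[[130,-0.15,0,0,0,0,0],[130,-0.3,0,0,0,0,0],[130,-0.45,0,0,0,0,0],[130,-0.6,0,0,0,0,0],[130,-0.75,0,0,0,0,0]])

```text
t: 6.55
tcp_pos: [0.562, -0.055, 0.0272]
tool_rot: [0.548, 0.837, 0.0, -0.002]
force: [-2.2, 6.6, 2.9]
finger_gap: 0.495
```

```bash
python3 -c "
from h import *
tool();snap('side','side5.png');snap('top','top5.png')"
```

```text
t 6.55 feeder tcp [-0.0344  0.0001  0.0272] axes(cols) in feeder
 [[-1.    -0.    -0.004]
 [-0.     1.    -0.002]
 [ 0.004 -0.002 -1.   ]] F feeder [-6.96  0.63  2.87] gap 0.4946970316272473 q [-0.3   0.75  1.72  0.    0.67 -0.71]
```

View pics/side5.png

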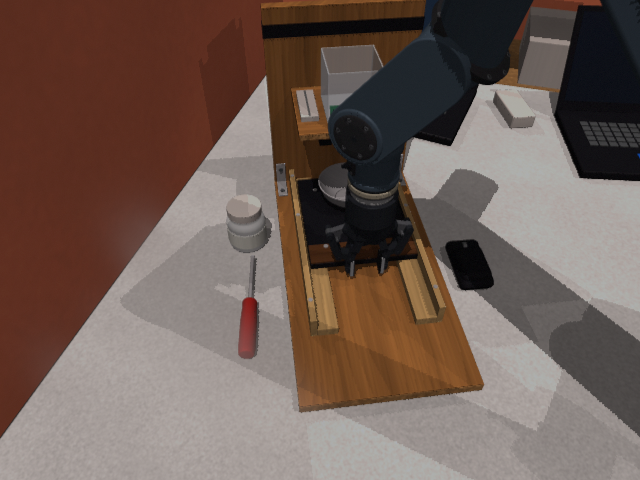

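The board is almost home (rear edge near y=264 px) and still at sliding force, so no drop yet. Continue in small steps.

Call:
drive_tool(increments=[[130,-0.15,0,0,0,0,0],[130,-0.3,0,0,0,0,0]])

```text
t: 6.85
tcp_pos: [0.5632, -0.0576, 0.0272]
tool_rot: [0.548, 0.837, 0.0, -0.002]
force: [-2.0, 7.5, 4.1]
finger_gap: 0.492
```

Call:
drive_tool(increments=[[130,-0.15,0,0,0,0,0],[130,-0.3,0,0,0,0,0]])

```text
t: 7.05
tcp_pos: [0.5638, -0.0591, 0.0272]
tool_rot: [0.548, 0.836, 0.001, -0.004]
force: [-2.1, 14.7, 6.0]
finger_gap: 0.49
```

The force rose to 15 N with less advance, which suggests the notch end. I'll back off so the rear can settle, then check.

Call:
drive_tool(increments=[[130,0.5,0,0,0,0,0],[130,1.5,0,0,0,0,0],[130,3,0,0,0,0,0],[130,5,0,0,0,0,0],[130,7,0,0,0,0,0],[130,8,0,0,0,0,0],[130,8,0,0,0,0,0]])

```text
t: 7.75
tcp_pos: [0.5326, 0.0132, 0.0273]
tool_rot: [0.546, 0.838, -0.0, -0.001]
force: [0.0, 0.2, 0.3]
finger_gap: 0.493
```

Run:
```python
from h import *
tool();a=snap('side','side6.png');b=snap('top','top6.png')
f=np.load('f.npz');O,x,y=f['O'],f['x'],f['y']
for n in('top','side'):
  for z in(.054,.046):
    print(n,z,[np.round(proj(n,O+x*(bx)+y*fy+[0,0,z])).tolist() for bx in(-.02,.2) for fy in(.09,-.09)])
c=np.hstack([cv2.resize(a[160:310,260:450],None,fx=2.1,fy=2.1),cv2.resize(b[170:320,290:480],None,fx=2.1,fy=2.1)])
cv2.imwrite('pics/c6.png',c[:,:,::-1])
```

```text
t 7.75 feeder tcp [-0.1086  0.0004  0.0273] axes(cols) in feeder
 [[-1.    -0.004 -0.001]
 [-0.004  1.    -0.002]
 [ 0.001 -0.002 -1.   ]] F feeder [-0.16  0.1   0.29] gap 0.49313051579713363 q [-0.19  0.73  1.81 -0.    0.61 -0.6 ]
top 0.054 [[339.0, 225.0], [376.0, 314.0], [446.0, 182.0], [485.0, 269.0]]
top 0.046 [[339.0, 226.0], [376.0, 314.0], [445.0, 183.0], [483.0, 270.0]]
side 0.054 [[310.0, 259.0], [418.0, 249.0], [297.0, 175.0], [389.0, 167.0]]
side 0.046 [[310.0, 262.0], [417.0, 252.0], [297.0, 178.0], [388.0, 171.0]]
```

View pics/c6.png

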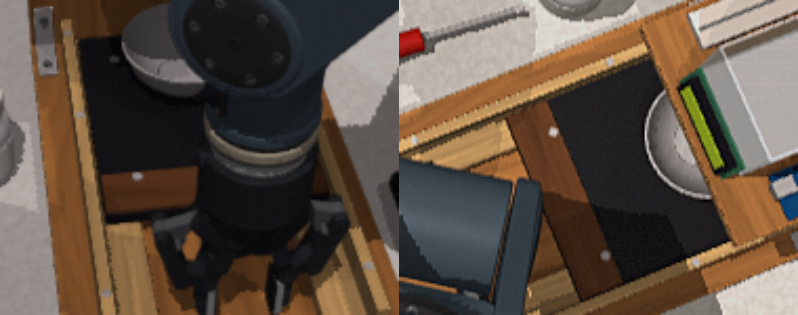

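The view is partly blocked. The rear-left corner at about (311,260) fits the seat position, but the 8 mm drop needs a clear look, so I raise the arm and move it back.

Call:
drive_tool(increments=[[130,0.3,0,-1,0,0,0],[130,1,0,-3,0,0,0],[130,2.5,0,-6,0,0,0],[130,5,0,-9,0,0,0],[130,8,0,-12,0,0,0],[130,11,0,-15,0,0,0],[130,14,0,-17,0,0,0],[130,16,0,-18,0,0,0],[130,17,0,-18,0,0,0],[130,17,0,-18,0,0,0]])

```text
t: 8.85
tcp_pos: [0.4657, 0.1675, 0.2077]
tool_rot: [0.547, 0.837, 0.0, 0.0]
force: [0.2, -0.9, -0.5]
finger_gap: 0.491
```

Run:
```python
from h import *
tool();a=snap('side','side7.png');b=snap('top','top7.png')
c=np.hstack([cv2.resize(a[150:290,260:440],None,fx=3,fy=3,interpolation=cv2.INTER_CUBIC),cv2.resize(b[190:330,320:400],None,fx=3,fy=3)])
cv2.imwrite('pics/c7.png',c[:,:,::-1])
```

```text
t 8.85 feeder tcp [-0.2768  0.0007  0.2077] axes(cols) in feeder
 [[-1.    -0.002  0.   ]
 [-0.002  1.     0.001]
 [-0.     0.001 -1.   ]] F feeder [ 0.88 -0.14 -0.55] gap 0.4907409738891506 q [ 0.12  0.39  1.78 -0.    0.97 -0.29]
```

View pics/c7.png

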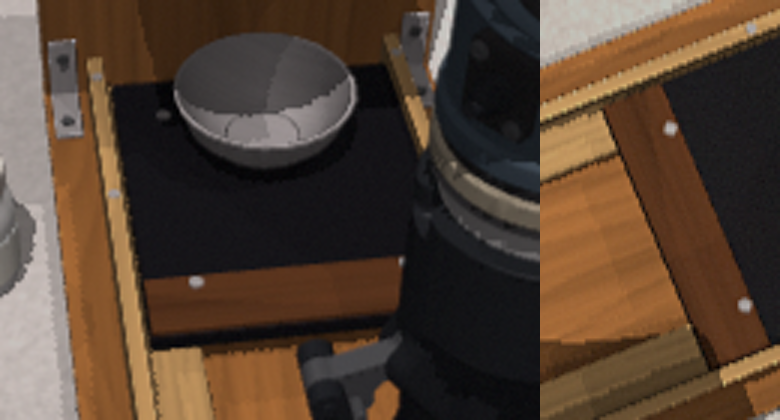

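The board is now mostly clear of the arm, with its left strip screw at side (325,244) and top (363,233). I triangulate that screw before and after the push to measure the drop. For the front, I do the same with the front screw, seen at side (314,188).

Run:
```python
from h import *
f=np.load('f.npz');O,x,y=f['O'],f['x'],f['y']
def cen(fn,u,v,r=5):
    g=cv2.cvtColor(cv2.imread('pics/'+fn),cv2.COLOR_BGR2GRAY).astype(float)
    u,v=int(round(u)),int(round(v));w=g[v-r:v+r+1,u-r:u+r+1];w=np.clip(w-np.median(w)-.4*(w.max()-np.median(w)),0,None)
    Y,X=np.mgrid[v-r:v+r+1,u-r:u+r+1];return (w*X).sum()/w.sum(),(w*Y).sum()/w.sum()
def tri(s,t):
    P=[]
    for n in('side','top'):
        c=manip.camera_model(n);P.append(np.array(c['mtx'])@np.linalg.inv(np.array(c['cam_to_world']))[:3])
    X=cv2.triangulatePoints(P[0],P[1],np.array(s).reshape(2,1),np.array(t).reshape(2,1))[:,0];X=X[:3]/X[3]
    e=[np.linalg.norm(proj(n,X)-q) for n,q in(('side',s),('top',t))]
    return np.round([(X-O)@x,(X-O)@y,X[2]],4),np.round(e,1)
def go(lbl,sf,s,tf,t):
    s,t=cen(sf,*s),cen(tf,*t);print(lbl,np.round(s,1),np.round(t,1),*tri(s,t))
go('rearL before','side1.png',(332,279),'top1.png',(323,248))
go('rearL after','side7.png',(325,243.7),'top7.png',(363.3,232.7))
go('rearR before','side1.png',(407,270),'top1.png',(347,308))
go('frontL before','side1.png',(320,215),'top1.png',(396,218))
# known-height predictions for single views
for lbl,fn,uv in(('rearL','side7.png',(325,243.7)),('rearL7t','top7.png',(363.3,232.7)),('rearR7t','top7.png',(320+204/3,190+305/3)),('frontL','side7.png',(260+163/3,150+115/3))):
    c=cen(fn,*uv);n=fn[:-5]
    for z in(.054,.046):
        p=ray(n,*c,z);print(lbl,n,np.round(c,1),z,np.round([(p-O)@x,(p-O)@y],4))
```

```text
rearL before [331.4 277.6] [322.4 247.5] [-0.0659  0.0615  0.057 ] [0.1 0.1]
rearL after [324.9 243.3] [363.1 232.4] [0.0168 0.0603 0.0492] [0. 0.]
rearR before [406.7 270.1] [346.9 307.5] [-0.066  -0.0588  0.0572] [0.2 0.2]
frontL before [321.7 212.8] [396.1 219.9] [0.0822 0.0574 0.0589] [0.2 0.2]
rearL side [324.9 243.3] 0.054 [0.0122 0.0609]
rearL side [324.9 243.3] 0.046 [0.0199 0.0598]
rearL7t top [363.1 232.4] 0.054 [0.0162 0.0597]
rearL7t top [363.1 232.4] 0.046 [0.0172 0.0606]
rearR7t top [387.8 291.3] 0.054 [ 0.0163 -0.0596]
rearR7t top [387.8 291.3] 0.046 [ 0.0172 -0.0597]
frontL side [318.8 183.8] 0.054 [0.1676 0.0514]
frontL side [318.8 183.8] 0.046 [0.1773 0.0502]
```

The rear screw dropped 7.8 mm, and both rear screws are at the same x (square). The front screw reading was contaminated by the bowl, so I redo it with a smaller window and check that it fits a level board.

Run:
```python
from h import *
f=np.load('f.npz');O,x,y=f['O'],f['x'],f['y']
def cen(fn,u,v,r=3):
    g=cv2.cvtColor(cv2.imread('pics/'+fn),cv2.COLOR_BGR2GRAY).astype(float)
    w=g[v-r:v+r+1,u-r:u+r+1];w=np.clip(w-np.median(w)-15,0,None)
    Y,X=np.mgrid[v-r:v+r+1,u-r:u+r+1];return (w*X).sum()/w.sum(),(w*Y).sum()/w.sum()
b=cen('side1.png',320,215);a=cen('side7.png',314,188);p=ray('side',*b,.0571)
fx,fy=(p-O)@x,(p-O)@y;print('before',b,fx,fy)
for dz in(.0571,.0531,.0492):print('pred after z',dz,proj('side',O+x*(fx+.0827)+y*fy+[0,0,dz]))
print('seen',a)
# bowl rim centre, side view, grey blob
a7=cv2.imread('pics/side7.png')
p=proj('side',O+x*.135+[0,0,.046+.042]);print('bowl rim centre if under chute',p)
for fn in('top1.png','top7.png','side1.png','side7.png'):pass
m=lambda q,z:np.round([(ray('side',*q,z)-O)@x,(ray('side',*q,z)-O)@y],3)
print('rim L,R after',m((260+175/3,150+97/3),.088),m((260+355/3,150+94/3),.088))
```

```text
before (np.float64(319.1625310173697), np.float64(214.16377171215882)) 0.08121204926181695 0.06178583369308213
pred after z 0.0571 [313.53331847 184.27519668]
pred after z 0.0531 [313.55439208 185.93146935]
pred after z 0.0492 [313.57482177 187.53713437]
seen (np.float64(313.8984771573604), np.float64(187.7766497461929))
bowl rim centre if under chute [349.41675638 178.33605889]
rim L,R after [0.131 0.057] [ 0.12 -0.05]
```

The front screw is at row 187.8. A level, dropped board predicts 187.5, and an undropped one 184.3. The bowl centre is about (0.126, 0.003), under the chute, and the arm is clear of everything.

```bash
python3 -c "
from h import *
print(manip.sense()['t'],manip.sense()['force']);manip.sign_off()"
```

```text
8.95 [ 0.81628228 -0.50345817 -0.49513732]
the job is handed in; nothing more can be done
```

The board is seated in its notches at both ends and lies level, and the job is handed in at about 9 s. I pushed its rear edge slowly along the rails with the half-closed fingertips. The highest reading I saw was about 16 N, when it met the notch ends. Then I backed off and raised the arm clear.

- **Travel and drop:** The board moved about 83 mm. The left rear screw dropped 7.8 mm, against the 8 mm expected. The front screw's pixel position matched a level, dropped board to within 0.5 px, but only in the side view because the shelf hides it from above.
- **Squareness:** Both rear screws are at the same distance along the rails.
- **Bowl:** Its centre is at about x = 0.126 m, y = 0.003 m, under the chute at x = 0.135 m. This comes from the rim seen in the side view only, so it is good to roughly a centimetre.
- **Disagreements:** My first reading of the front screw was thrown off by the bowl's brightness, so I redid it with a smaller window. Triangulated heights read about 3 mm high both before and after, so I relied on the differences.
- **Not checked:** I did not measure the mouse, jar and screwdriver afterwards. The arm never came near them.

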